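# Counter-hold the hidden bolt head behind the clamp bracket

## Task

The nut runner on the flask-clamp bracket is turning, but the bolt just turns along with its nut. Take the steel cup that is parked mouth down over the gap behind the bracket and hang it mouth down on the free drying peg, fully home. Then reach down into the gap, grip the bolt head between the fingers and hold it from turning for at least three seconds, and finish while still holding it; keep the cups from tipping over, and leave the other cup, the petri dishes, the flask and the rinse bottle where they are.

Things in the scene. Friction and masses are not known exactly. Their poses are not given: they have to be found in the camera images.
- fixture: Fixed bracket fixture. Origin on the table under the middle of the gap; x across the gap (along the bolt's axis), y along it, z up. Brown bracket plate x -36 to -26 mm, 76 mm wide (y -38 to 38), top at z 140. Grey rear panel x 26 to 36, same width and top, with a 44 mm window onto the bolt head. Gap 52 mm, open at top and ends. Cream base plate 12 mm thick, 110 mm wide, x -216 to 46.
- gap_top (a point): Middle of the top of the gap, level with the upper edges of bracket and rear panel (z 140 mm above the table); the cup stands here at the start, bridging the gap.
- bolt_head: Steel hexagonal bolt head, 24 mm across flats, 27.7 mm across corners, 12 mm thick along its x, the bolt's axis (the fixture's x). Origin at its centre: middle of the gap, 28 mm below gap_top, 112 mm above the table. A round 18 mm collar joins head and bracket. Its flats face its own y, -y and every 60 degrees from there about x. It turns with the bolt.
- bolt (a joint): Turning angle of the bolt about the fixture's x axis (rad, right-handed). At 0 and every 1.047 rad two flats stand upright and face the fixture's y and -y. The runner drags it round in the positive sense at about 0.04 rad/s with about 0.06 N m; gripping the head with some 30 N or more stops it.
- cup: Steel cup, mouth down, 66 mm outer diameter, 70 mm tall, wall 3.5 mm (59 mm inside, 66 mm deep), 0.08 to 0.17 kg. Origin at the centre of its mouth (its lower rim), z up through the closed end.
- peg_free: The free white drying peg, fixed. Origin on the table under its centre. Round foot 96 mm in diameter and 12 mm thick; on it an upright post 36 mm in diameter up to 52 mm above the table, its rounded tip at 65 mm. A cup fully home has its rim on the foot, 12 mm above the table.
- peg_used: The other drying peg, the same shape, with the other cup on it.
- cup_hung: The other steel cup, same as the first, hung mouth down on the other peg; leave it there. Origin at the centre of its mouth.
- dish_a: Clear petri dish, 90 mm in diameter, 15 mm tall, on the table; origin under its centre. Leave it.
- dish_b: A second petri dish like it. Leave it.
- dish_c: A third petri dish like it. Leave it.
- flask: Glass flask standing on the table, 90 mm in diameter, 110 mm tall; origin under its centre. Leave it.
- rinse_bottle: White rinse bottle standing on the table, 60 mm in diameter, 150 mm tall; origin under its centre. Leave it.
- runner (a point): Centre of the orange nut runner lying in front of the bracket, along the fixture's x: 52 mm in diameter, axis 112 mm and top 138 mm above the table, reaching from the bracket to 205 mm before the gap's middle.
There are look-alikes about, which are no part of the job. What is shaped like the cup but brown or red is not meant. Leave any red or yellow look-alike of the cup_hung alone.

How it is judged:
By the outcome, as a careful person would: the job done as asked, in the order asked, and still so for the second after the job is handed in, while the arm keeps its last pose, push and grip.
It also fails if it takes over 58 s, if anything falls off the work surface, if the arm or the gripper's body presses on something with over 40 N, if the wrist force passes 120 N, or if a joint passes its speed limit or range.

## Robot

A 6-joint arm with a two-finger parallel gripper is mounted at the origin on the work surface. World frame = base frame: x ahead of the robot, y to its left, z up, the work surface at z = 0. Lengths are in m, angles in degrees, forces in N, time in s.
With the tool pointing down it reaches from about 0.4 to 0.825 m from the base axis. Payload 7 kg.
Tool frame: the origin (TCP) lies between the finger pads, 19 mm behind the fingertips; this is the grasp point; z points along the fingers, y is the line along which they close (so a half turn about z gives the same grasp; the last joint's range is limited). The gripper opens to 88 mm and grips with 3 to 60 N. Pads are 19 mm wide; open, the fingers measure 130 mm over their backs; the gripper's body (78 mm by 193 mm) begins 47 mm behind the grasp point.
Start: joints at [-52.821, 20.546, 0.682, 0, -70.136, -16.507], TCP at [0.238, -0.632, 0.245] pointing down, gripper open.
Joint ranges: [-176.03, 176.03], [-82.01, 121.73], [-58.28, 71.71], [-173.87, 95.51], [-174.79, -0.11], [-173.66, 173.66]. Speed limits (degrees/s): [136.94, 136.94, 172.46, 180, 180, 180].

## Interface

Orientations are given as [roll, pitch, yaw] about the fixed x, y, z axes, in that order (R = Rz(yaw) Ry(pitch) Rx(roll)).
In Python, from plant import r gives the robot as it stands.
- The arm moves only by the tool play_rows, never from a script. Its argument "rows" is a list that holds one entry, the list of rows, each a list of 5 numbers: the closure, from 0 (fully open) to 1 (shut), then the shift along the tool's x, y, z each as a share of 0.5 m, from -1 to 1, then the turn about the tool's z as a share of 1.5 rad, from -1 to 1. A call has exactly 8 rows; each row is the pose to reach, as a shift and turn from the pose commanded when the call began, along the tool's axes at that moment; what a row does not reach only later rows make up. A row lasts 1/12 s, in which the tool goes at most 41.7 mm and 7.16 degrees, less where a joint would pass 70% of its speed; a pose out of reach is approached as far as the arm can. A call with a number of a shift or a turn outside -1 to 1 is refused whole. A call with a gripper value outside its range is refused whole. The fingers move at their own pace and stop on an object; "squeeze" is the grip in N (left out, the last holds). Time passes only in rows, so rows that repeat a pose let the fingers close, or fill a call up. It gives the time, the measured TCP pose, the force, the opening and the grip force at its end, in the units of the state.
- r.get_state(): the state, without advancing time (a new reading comes with each control period).
- r.capture(name): name is "scene" or "top"; returns the picture (480x640x3 uint8, red, green, blue); there is no depth.
- r.camera_info(name): a dict with "fovy" (degrees; the focal length in pixels is half the picture's height over the tangent of half this angle, whatever the lens; pixels are square), "cx", "cy" (the principal point, pixels), "pose" (4x4, takes a point from camera to world coordinates). Camera axes: x right, y down, z forward; pixel columns grow to the right and rows downward; lengths in m; the calibration is good to about 2 mm. A picture is of the moment at which its call begins. camera_info takes no time and is no camera call.
- r.close_job(): hands the job in; it is judged then, once.
The state is a dict: "time_s": time; "joints": joint angles; "qd": joint speeds; "joint_torque": joint torques, N m; "tcp_pos": TCP position; "eef_rot": TCP orientation; "contact_force": force on the tool from outside, world axes, zero at the start; "moment": the same for the moment, N m; "gripper_width": finger opening in m; "gripper_force": force on a finger pad.
Only numpy, scipy, OpenCV 4.12 (cv2) and the standard library are available. Lean on these libraries where they do the work, as an engineer would, in place of code of your own. Each camera call takes 0.05 s, during which the arm holds its last target. There are 200 camera calls.

## Working session

There is one attempt and no reset: what is moved stays moved. The work goes in short steps, Python scripts to look and compute and a tool call to move; the robot and the scene stay as the last step left them, time stands still between calls to the robot, and variables do not carry over. Pictures are saved under pics/ and viewed, at most 10 in all, crops included, and the job is handed in when it is done.

Besides the shell and the picture viewer there is one more tool, called in YAML: its name, and indented under it one key for each argument. play_rows: Moves the arm, as the interface text tells. Its arguments: {"type":"object","properties":{"rows":{"type":"array","items":{"type":"array","items":{"type":"array","items":{"type":"number"}}}},"squeeze":{"type":"number"}},"required":["rows"]}

```bash
mkdir -p pics
python3 - <<'E'
from plant import r
import cv2,numpy as np
for n in("scene","top"):
    im=r.capture(n);cv2.imwrite(f"pics/{n}0.png",im[:,:,::-1]);i=r.camera_info(n);print(n,i['fovy'],i['cx'],i['cy'],np.round(i['pose'],4).tolist(), [k for k in i])
s=r.get_state();print(s)
E
```

```text
scene 54.40298661419456 324.05126498350353 245.4976234519179 [[-0.36, 0.612, -0.7042, 1.2473], [0.9329, 0.2366, -0.2713, 0.261], [0.0006, -0.7547, -0.6561, 0.7818], [0.0, 0.0, 0.0, 1.0]] ['fovy', 'cx', 'cy', 'pose']
top 54.30630139990312 320.23987671889483 239.03375496267972 [[-0.0136, -0.9861, 0.1653, 0.3891], [-0.9997, 0.0165, 0.0161, -0.0098], [-0.0186, -0.1651, -0.9861, 1.1344], [0.0, 0.0, 0.0, 1.0]] ['fovy', 'cx', 'cy', 'pose']
{'time_s': 0.1, 'joints': array([-5.28215267e+01,  2.05860243e+01,  6.38268577e-01, -1.78026426e-02,
       -7.01354459e+01, -1.65081516e+01]), 'qd': array([-0.05722814, -0.05458585,  0.13760735,  0.08573947, -0.09873929,
       -0.04798584]), 'joint_torque': array([-1.47921295e-03, -5.84165668e+01,  2.93751812e+01,  7.01554075e+00,
        1.01598114e-02, -3.16669775e-05]), 'tcp_pos': array([ 0.23811134, -0.63116336,  0.24452517]), 'eef_rot': array([ 1.79915472e+02, -7.59738312e-03, -1.59335734e+02]), 'contact_force': array([-0.29944643,  0.11626665, -0.77239731]), 'moment': array([-0.0159547 , -0.00705705,  0.0275686 ]), 'gripper_force': 0.0, 'gripper_width': 0.08706915212892855}
```

View pics/scene0.png

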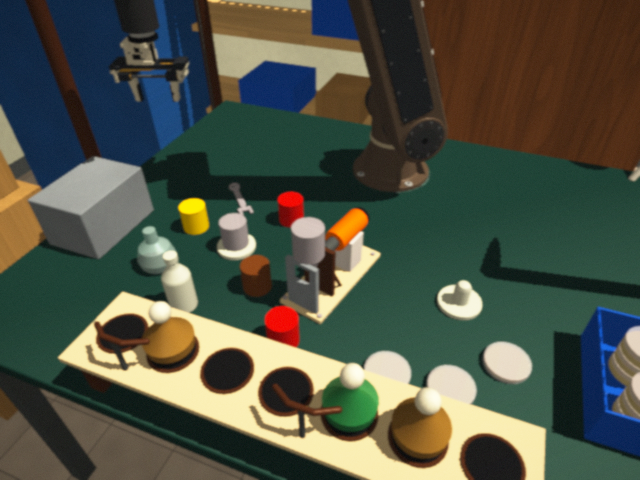

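View pics/top0.png

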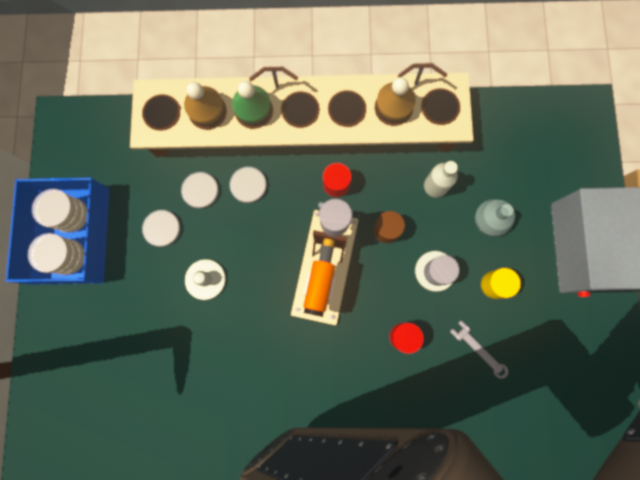

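Scene: target cup at about (308,238) on the bracket, free peg at (460,298). Top: target cup (336,217), free peg (205,279).
Things that could be mistaken for the cup (top view): hung grey cup (441,268), brown (390,226), red (337,178) and (408,338), yellow (502,283), white stacks in the blue box (55,230). I choose the grey one on the bracket at (336,217).

```bash
cat > h.py <<'E'
import cv2,numpy as np
from plant import r
def K(i): f=240/np.tan(np.radians(i['fovy']/2)); return f,i['cx'],i['cy'],np.array(i['pose'])
def ray(n,u,v):
    f,cx,cy,P=K(r.camera_info(n)); d=P[:3,:3]@np.array([(u-cx)/f,(v-cy)/f,1]); return P[:3,3],d
def pl(n,u,v,z):
    o,d=ray(n,u,v); return o+d*(z-o[2])/d[2]
def px(n,p):
    f,cx,cy,P=K(r.camera_info(n)); q=P[:3,:3].T@(np.array(p)-P[:3,3]); return np.array([cx+f*q[0]/q[2],cy+f*q[1]/q[2]])
E
python3 - <<'E'
from h import *
t=cv2.imread("pics/top0.png");s=cv2.imread("pics/scene0.png")
hs=cv2.cvtColor(t,cv2.COLOR_BGR2HSV)
for p in[(205,295),(336,217),(347,235),(300,310),(441,268)]:print(p,hs[p[1],p[0]])
hh=cv2.cvtColor(s,cv2.COLOR_BGR2HSV)
for p in[(446,302),(308,230),(308,250),(330,295),(232,225)]:print('s',p,hh[p[1],p[0]])
for n,h,roi in(("top",hs,(170,245,250,320)),("scene",hh,(430,275,490,325))):
    x0,y0,x1,y1=roi
    m=np.zeros(h.shape[:2],np.uint8);m[y0:y1,x0:x1]=((h[y0:y1,x0:x1,2]>110)&(h[y0:y1,x0:x1,1]<110))*255
    c=max(cv2.findContours(m,0,2)[0],key=cv2.contourArea); hu=cv2.convexHull(c)
    w=np.array([pl(n,*q[0],.012)[:2] for q in hu])
    print(n,'foot bbox',cv2.boundingRect(c),'circle',cv2.minEnclosingCircle(w.astype(np.float32)),cv2.fitEllipse(w.astype(np.float32)))
a=cv2.resize(t[190:335,270:420],None,fx=4,fy=4,interpolation=2);b=cv2.resize(s[205:325,260:400],None,fx=4,fy=4,interpolation=2)
cv2.imwrite("pics/cropt.png",a);cv2.imwrite("pics/crops.png",b)
E
```

```text
(205, 295) [ 27  20 251]
(336, 217) [  9  29 208]
(347, 235) [ 19  94 174]
(300, 310) [ 23  70 243]
(441, 268) [  9  28 207]
s (446, 302) [ 27  56 142]
s (308, 230) [ 12  31 216]
s (308, 250) [  9  31 106]
s (330, 295) [ 19 118 115]
s (232, 225) [ 10  28 217]
top foot bbox (184, 258, 42, 43) circle ((0.4843292236328125, 0.28924664855003357), 0.051289889961481094) ((0.4841659963130951, 0.28952428698539734), (0.10084192454814911, 0.10179368406534195), 109.0263900756836)
scene foot bbox (437, 279, 47, 41) circle ((0.4773392379283905, 0.29225027561187744), 0.062293849885463715) ((0.48052576184272766, 0.289319783449173), (0.09776215255260468, 0.12498739361763), 94.93891143798828)
```

View pics/cropt.png

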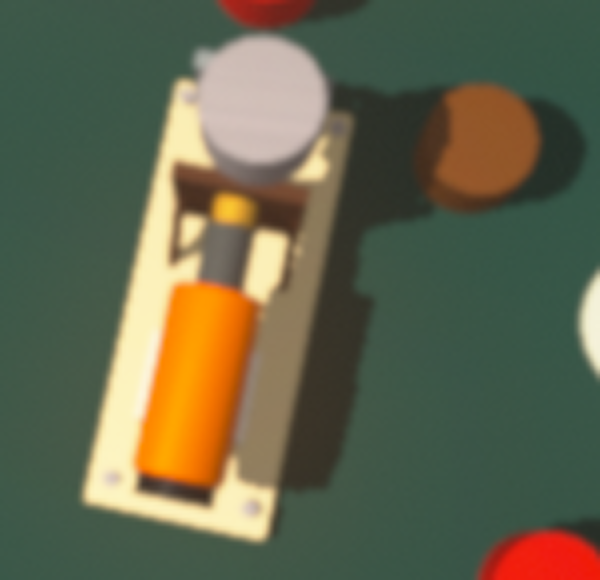

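View pics/crops.png

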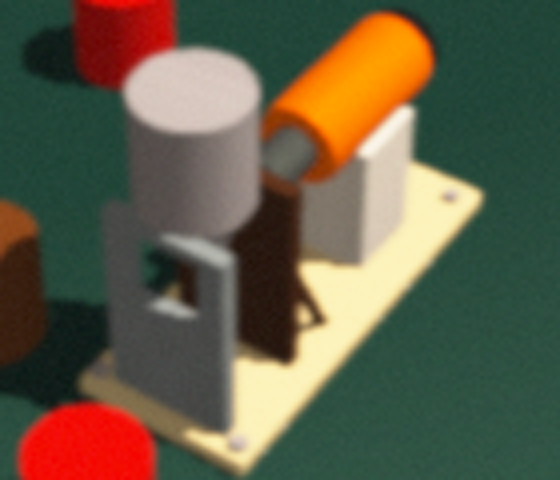

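The top crop shows the steel grey cup on the bracket (disc at crop (263,101)), with cream plate corners (85,502),(268,541),(352,117),(178,80). The scene crop shows it bridging bracket and panel, with the red and brown look-alikes apart.

Run:
```python
from h import *
T=lambda x,y:(270+(x+.5)/4-.5,190+(y+.5)/4-.5); S=lambda x,y:(260+(x+.5)/4-.5,205+(y+.5)/4-.5)
c=np.array([pl("top",*T(*q),.012)[:2] for q in[(85,502),(268,541),(352,117),(178,80)]])
print(c, [np.linalg.norm(c[i]-c[i-1]) for i in range(4)])
ax=(c[2]+c[3])/2-(c[0]+c[1])/2; ax/=np.linalg.norm(ax); print('yaw',np.degrees(np.arctan2(ax[1],ax[0])))
m=c.mean(0); print('origin',m+ax*(.085))
print('cup top',pl("top",*T(263,101),.210), 'edge',[pl("top",*T(*q),.21)[:2] for q in[(198,101),(329,101),(263,35),(263,167)]])
print('cup scene',pl("scene",*S(192,90),.210))
# refine: runner axis colour
t=cv2.imread("pics/top0.png");h=cv2.cvtColor(t,cv2.COLOR_BGR2HSV)
k=((abs(h[:,:,0].astype(int)-15)<5)&(h[:,:,1]>200)&(h[:,:,2]>200)).astype(np.uint8);k[:,:295]=0;k[:,350:]=0;k[:250]=0
print('runner rect',cv2.minAreaRect(cv2.findNonZero(k)))
(u,v),(w,hh),a=cv2.minAreaRect(cv2.findNonZero(k))
print(pl("top",u,v,.12))
```

```text
[[ 0.3955107   0.08066218]
 [ 0.37133088 -0.02729588]
 [ 0.62569339 -0.08359138]
 [ 0.65079142  0.02258887]] [np.float64(0.2618028908484599), np.float64(0.11063276083294696), np.float64(0.2605176906791493), np.float64(0.10910617496723166)]
yaw -12.648179489883798
origin [ 0.5937689  -0.02052098]
cup top [ 0.59298459 -0.02592087  0.21      ] edge [array([0.59356679, 0.00689899]), array([ 0.59239423, -0.05920134]), array([ 0.62726272, -0.02657106]), array([ 0.55911196, -0.02527838])]
cup scene [ 0.59421541 -0.02508734  0.21      ]
runner rect ((317.85882568359375, 285.1352844238281), (18.87295150756836, 49.1347541809082), 12.528807640075684)
[0.45811617 0.01331716 0.12      ]
```

Plate size (262 x 110 mm) and cup diameter (66 mm) check out. The cup is at (0.5935, -0.0255), gap axis yaw is -12.65°, and the peg is at (0.484, 0.2895). I'll move above the cup with tool yaw 167.35°.

play_rows:
  rows:
    - [[0, 0, 0, -0.08, 0.05], [0, -0.05, 0.04, -0.14, 0.1], [0, -0.11, 0.09, -0.16, 0.18], [0, -0.17, 0.14, -0.16, 0.25], [0, -0.23, 0.19, -0.16, 0.32], [0, -0.29, 0.24, -0.16, 0.387], [0, -0.35, 0.29, -0.16, 0.387], [0, -0.41, 0.34, -0.16, 0.387]]
  squeeze: 20

```text
time_s: 0.77
tcp_pos: [0.3704, -0.3983, 0.3251]
eef_rot: [180.0, -0.0, 167.4]
contact_force: [0.7, -0.2, -0.4]
gripper_width: 0.0881
gripper_force: 0.0
```

play_rows:
  rows:
    - [[0, -0.025, 0.076, 0, 0], [0, -0.05, 0.152, 0, 0], [0, -0.075, 0.228, 0, 0], [0, -0.1, 0.304, 0, 0], [0, -0.124, 0.38, 0, 0], [0, -0.149, 0.456, 0, 0], [0, -0.174, 0.532, 0, 0], [0, -0.2, 0.608, 0, 0]]

```text
time_s: 1.43
tcp_pos: [0.5343, -0.1232, 0.3254]
eef_rot: [180.0, -0.0, 167.4]
contact_force: [0.3, -0.5, -0.0]
gripper_width: 0.0875
gripper_force: 0.0
```

play_rows:
  rows:
    - [[0, -0.02, 0.06, 0, 0], [0, -0.04, 0.12, 0.02, 0], [0, -0.058, 0.17, 0.05, 0], [0, -0.068, 0.205, 0.08, 0], [0, -0.071, 0.22, 0.1, 0], [0, -0.072, 0.222, 0.1, 0], [0, -0.072, 0.222, 0.1, 0], [0, -0.072, 0.222, 0.1, 0]]

```text
time_s: 2.1
tcp_pos: [0.5932, -0.0254, 0.2762]
eef_rot: [-180.0, 0.0, 167.4]
contact_force: [-0.1, -0.5, -0.3]
gripper_width: 0.0875
gripper_force: 0.0
```

Run:
```python
from h import *
s=r.get_state();print(s['time_s'],s['tcp_pos'],s['eef_rot'],s['joints'])
for n in("scene","top"):
    im=r.capture(n)[:,:,::-1];cv2.imwrite(f"pics/{n}1.png",im)
p=s['tcp_pos'];print(px("scene",p),px("top",p))
s=cv2.imread("pics/scene1.png");t=cv2.imread("pics/top1.png")
a=cv2.resize(s[150:330,220:400],None,fx=2.2,fy=2.2);b=cv2.resize(t[150:330,250:430],None,fx=2.2,fy=2.2)
cv2.imwrite("pics/c1.png",np.hstack([a,b]))
```

```text
2.1 [ 0.59320987 -0.02544987  0.27623316] [-1.79994911e+02  4.63261533e-02  1.67398817e+02] [ 1.64067898e+01  1.18637625e+01 -7.29735504e+00  2.85005132e-02
 -7.08008377e+01 -1.19017338e+02]
[306.85366401 199.02134517] [335.59055943 207.15373627]
```

View pics/c1.png

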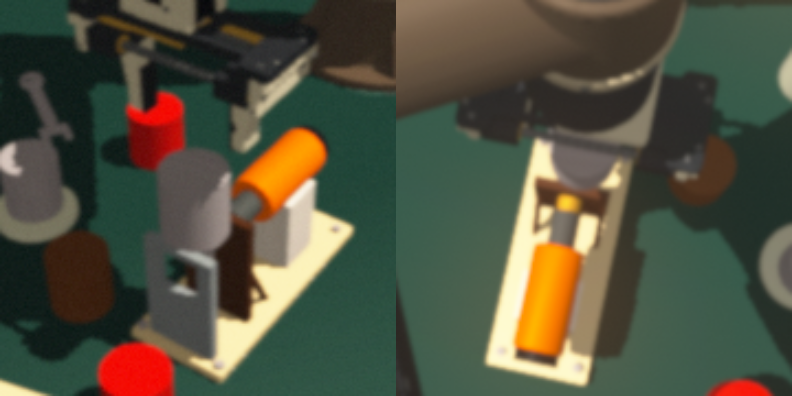

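The fingers straddle the cup centrally: tips at crop (143,100) and (245,140), cup at (195,170). I'll descend and grip.

play_rows:
  rows:
    - [[0, 0, 0, 0.04, 0], [0, 0, 0, 0.09, 0], [0, 0, 0, 0.14, 0], [0, 0, 0, 0.175, 0], [0, 0, 0, 0.19, 0], [0, 0, 0, 0.192, 0], [0.15, 0, 0, 0.192, 0], [0.25, 0, 0, 0.192, 0]]
  squeeze: 20

```text
time_s: 2.87
tcp_pos: [0.5941, -0.0249, 0.1811]
eef_rot: [180.0, 0.1, 167.4]
contact_force: [0.1, -0.3, 0.4]
gripper_width: 0.0796
gripper_force: 0.0
```

play_rows:
  rows:
    - [[0.35, 0, 0, 0, 0], [0.5, 0, 0, 0, 0], [0.5, 0, 0, 0, 0], [0.5, 0, 0, 0, 0], [0.5, 0, 0, 0, 0], [0.5, 0, 0, 0, 0], [0.5, 0, 0, 0, 0], [0.5, 0, 0, 0, 0]]

```text
time_s: 3.53
tcp_pos: [0.5938, -0.0247, 0.1806]
eef_rot: [180.0, 0.1, 167.4]
contact_force: [-1.6, 0.2, 6.7]
gripper_width: 0.0654
gripper_force: 20.0
```

play_rows:
  rows:
    - [[0.5, 0, 0, -0.01, 0], [0.5, 0, 0, -0.03, 0], [0.5, 0, 0, -0.06, 0], [0.5, 0, 0, -0.09, 0], [0.5, 0.01, 0.015, -0.11, 0], [0.5, 0.025, 0.04, -0.12, 0], [0.5, 0.05, 0.08, -0.12, 0], [0.5, 0.08, 0.13, -0.12, 0]]

```text
time_s: 4.2
tcp_pos: [0.5681, 0.0478, 0.2401]
eef_rot: [180.0, 0.0, 167.3]
contact_force: [1.1, 0.8, -2.2]
gripper_width: 0.0657
gripper_force: 20.0
```

play_rows:
  rows:
    - [[0.5, 0.04, 0.06, 0, 0], [0.5, 0.08, 0.125, 0, 0], [0.5, 0.12, 0.19, 0, 0], [0.5, 0.16, 0.255, 0, 0], [0.5, 0.2, 0.32, 0, 0], [0.5, 0.235, 0.38, 0, 0], [0.5, 0.26, 0.42, 0, 0], [0.5, 0.272, 0.437, 0, 0]]

```text
time_s: 4.87
tcp_pos: [0.4818, 0.2935, 0.2397]
eef_rot: [180.0, -0.0, 167.6]
contact_force: [1.0, -0.2, -1.5]
gripper_width: 0.0657
gripper_force: 20.0
```

play_rows:
  rows:
    - [[0.5, 0, 0, 0.02, 0], [0.5, 0, 0, 0.05, 0], [0.5, 0, 0, 0.08, 0], [0.5, 0, 0, 0.1, 0], [0.5, 0, 0, 0.11, 0], [0.5, 0, 0, 0.11, 0], [0.5, 0, 0, 0.11, 0], [0.5, 0, 0, 0.11, 0]]

```text
time_s: 5.53
tcp_pos: [0.4838, 0.2904, 0.1852]
eef_rot: [179.9, 0.0, 167.4]
contact_force: [0.1, -0.1, -1.2]
gripper_width: 0.0657
gripper_force: 20.0
```

Run:
```python
from h import *
st=r.get_state();print(st['time_s'],st['tcp_pos'],st['eef_rot'],st['joints'])
for n in("scene","top"):
    im=r.capture(n)[:,:,::-1];cv2.imwrite(f"pics/{n}2.png",im)
p=st['tcp_pos'];print(px("scene",p),px("top",p))
s=cv2.imread("pics/scene2.png");t=cv2.imread("pics/top2.png")
a=cv2.resize(s[200:340,400:540],None,fx=2.8,fy=2.8,interpolation=2);b=cv2.resize(s[230:320,270:360],None,fx=4.355,fy=4.355,interpolation=2)[:392,:392]
cv2.imwrite("pics/c2.png",np.hstack([a,b]))
```

```text
5.5333 [0.4837585  0.29041346 0.18515233] [1.79948555e+02 4.29777891e-02 1.67398915e+02] [ 5.08605427e+01  1.28779004e+01 -1.84333457e+01  1.81126798e-02
 -5.86235283e+01 -1.53471031e+02]
[477.13748035 240.38131495] [181.44016723 272.41974648]
```

View pics/c2.png

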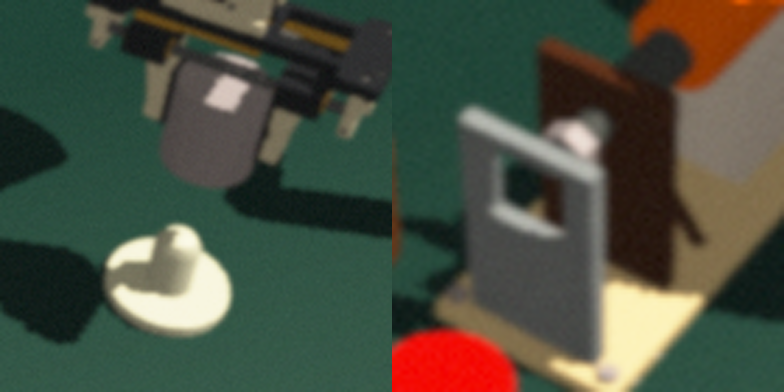

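The cup is upright in the grip above the free peg (tip at crop (180,232)). The bolt head is now visible behind the panel top at right crop (575,135). Lowering.

play_rows:
  rows:
    - [[0.5, 0, 0, 0.03, 0], [0.5, 0, 0, 0.07, 0], [0.5, 0, 0, 0.11, 0], [0.5, 0, 0, 0.15, 0], [0.5, 0, 0, 0.19, 0], [0.5, 0, 0, 0.23, 0], [0.5, 0, 0, 0.255, 0], [0.5, 0, 0, 0.262, 0]]

```text
time_s: 6.3
tcp_pos: [0.4825, 0.2896, 0.0524]
eef_rot: [-179.9, -0.1, 167.4]
contact_force: [-12.3, -3.1, 26.0]
gripper_width: 0.0652
gripper_force: 20.0
```

play_rows:
  rows:
    - [[0.5, 0, 0, 0.002, 0], [0.5, 0, 0, 0.004, 0], [0.5, 0, 0, 0.006, 0], [0.5, 0, 0, 0.006, 0], [0.5, 0, 0, 0.006, 0], [0.5, 0, 0, 0.006, 0], [0.5, 0, 0, 0.006, 0], [0.5, 0, 0, 0.006, 0]]

```text
time_s: 6.97
tcp_pos: [0.4834, 0.2904, 0.0525]
eef_rot: [180.0, 0.0, 167.4]
contact_force: [-5.1, -2.0, 11.6]
gripper_width: 0.0655
gripper_force: 20.0
```

play_rows:
  rows:
    - [[0.2, 0, 0, 0, 0], [0, 0, 0, 0, 0], [0, 0, 0, 0, 0], [0, 0, 0, 0, 0], [0, 0, 0, 0, 0], [0, 0, 0, 0, 0], [0, 0, 0, 0, 0], [0, 0, 0, 0, 0]]
  squeeze: 60

```text
time_s: 7.63
tcp_pos: [0.4833, 0.2903, 0.0503]
eef_rot: [-180.0, -0.0, 167.4]
contact_force: [0.3, -1.2, -0.7]
gripper_width: 0.0874
gripper_force: 0.0
```

play_rows:
  rows:
    - [[0, 0, 0, -0.03, 0], [0, 0, 0, -0.07, 0], [0, 0, 0, -0.13, 0], [0, 0, 0, -0.2, 0], [0, 0, 0, -0.27, 0], [0, 0, 0, -0.33, 0], [0, 0, 0, -0.36, 0], [0, 0, 0, -0.36, 0]]

```text
time_s: 8.3
tcp_pos: [0.4848, 0.2916, 0.2349]
eef_rot: [179.7, 0.2, 167.4]
contact_force: [0.5, 1.4, 0.3]
gripper_width: 0.0877
gripper_force: 0.0
```

Run:
```python
from h import *
st=r.get_state();print(st['time_s'],st['tcp_pos'])
for n in("scene","top"):
    im=r.capture(n)[:,:,::-1];cv2.imwrite(f"pics/{n}3.png",im)
s=cv2.imread("pics/scene3.png");t=cv2.imread("pics/top3.png")
print(px("scene",(.5938,-.0205,.112)),px("top",(.5938,-.0205,.112)))
a=cv2.resize(s[230:330,410:510],None,fx=4,fy=4,interpolation=2);b=cv2.resize(s[245:285,290:330],None,fx=10,fy=10,interpolation=2)
cv2.imwrite("pics/c3.png",np.hstack([a,b]))
```

```text
8.3 [0.4847584  0.29156811 0.2349188 ]
[310.78233717 264.09778319] [332.34753355 224.06500483]
```

View pics/c3.png

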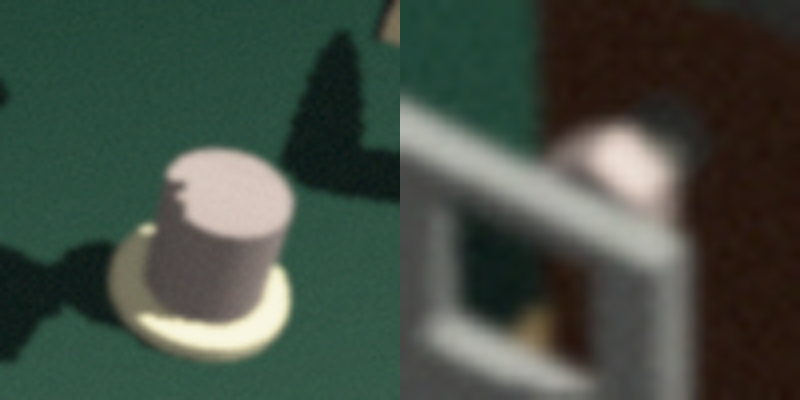

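The cup is home on its foot (left crop), and the bolt head shows above the panel (crop (610,160)). Next I'll measure the bolt's angle from both views, averaging frames.

Run:
```python
from h import *
A={n:np.mean([r.capture(n)[:,:,::-1].astype(float) for _ in range(6)],0) for n in("top","scene")}
np.savez("pics/avg.npz",**A)
st=r.get_state();print(st['time_s'])
t=np.clip(A["top"],0,255).astype(np.uint8);s=np.clip(A["scene"],0,255).astype(np.uint8)
a=cv2.resize(t[208:238,317:347],None,fx=13,fy=13,interpolation=2);b=cv2.resize(s[245:275,295:325],None,fx=13,fy=13,interpolation=2)
cv2.imwrite("pics/c4.png",np.hstack([a,b]))
# predicted ridge pixels for phi
ax=np.array([np.cos(np.radians(-12.65)),np.sin(np.radians(-12.65)),0]);yy=np.array([-ax[1],ax[0],0]);zz=np.array([0,0,1.])
o=np.array([.5938,-.0195,.112])
for d in(-30,-15,0,15,30):
    q=o+.01385*(np.cos(np.radians(d))*zz-np.sin(np.radians(d))*yy)
    for n,x0,y0,off in(("top",317,208,0),("scene",295,245,390)):
        print(d,n,[np.round((px(n,q+e*ax)-[x0,y0])*13+[off+6,6]).tolist() for e in(-.006,.006)])
```

```text
9.0
-30 top [[153.0, 227.0], [167.0, 159.0]]
-30 scene [[663.0, 196.0], [620.0, 239.0]]
-15 top [[172.0, 229.0], [187.0, 161.0]]
-15 scene [[645.0, 182.0], [602.0, 225.0]]
0 top [[193.0, 233.0], [207.0, 165.0]]
0 scene [[627.0, 171.0], [584.0, 214.0]]
15 top [[214.0, 238.0], [228.0, 170.0]]
15 scene [[609.0, 165.0], [565.0, 207.0]]
30 top [[233.0, 243.0], [247.0, 175.0]]
30 scene [[592.0, 164.0], [548.0, 206.0]]
```

View pics/c4.png

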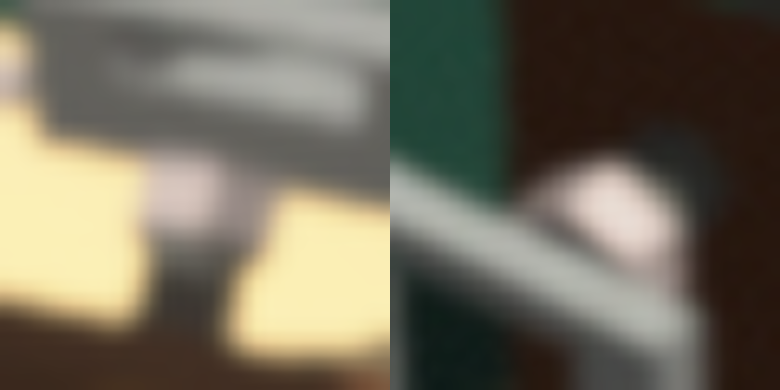

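In the averaged top crop the hex head spans x 140–272 with a ridge at about x 222, so the ridge leans about 15–20° in the positive sense. The flats come upright again (60°) near t ≈ 27 s. I'll wait here clear of the view.

play_rows:
  rows:
    - [[0, 0, 0, 0, 0], [0, 0, 0, 0, 0], [0, 0, 0, 0, 0], [0, 0, 0, 0, 0], [0, 0, 0, 0, 0], [0, 0, 0, 0, 0], [0, 0, 0, 0, 0], [0, 0, 0, 0, 0]]

```text
time_s: 9.67
tcp_pos: [0.4833, 0.2903, 0.2304]
eef_rot: [180.0, 0.0, 167.4]
contact_force: [0.3, -0.6, -0.0]
gripper_width: 0.0877
gripper_force: 0.0
```

play_rows:
  rows:
    - [[0, 0, 0, 0, 0], [0, 0, 0, 0, 0], [0, 0, 0, 0, 0], [0, 0, 0, 0, 0], [0, 0, 0, 0, 0], [0, 0, 0, 0, 0], [0, 0, 0, 0, 0], [0, 0, 0, 0, 0]]

```text
time_s: 10.33
tcp_pos: [0.4832, 0.2903, 0.2303]
eef_rot: [-180.0, -0.0, 167.4]
contact_force: [0.2, 0.1, -0.7]
gripper_width: 0.0877
gripper_force: 0.0
```

play_rows:
  rows:
    - [[0, 0, 0, 0, 0], [0, 0, 0, 0, 0], [0, 0, 0, 0, 0], [0, 0, 0, 0, 0], [0, 0, 0, 0, 0], [0, 0, 0, 0, 0], [0, 0, 0, 0, 0], [0, 0, 0, 0, 0]]

```text
time_s: 11.0
tcp_pos: [0.4832, 0.2903, 0.2304]
eef_rot: [180.0, -0.0, 167.4]
contact_force: [-0.6, 1.0, -0.1]
gripper_width: 0.0877
gripper_force: 0.0
```

play_rows:
  rows:
    - [[0, 0, 0, 0, 0], [0, 0, 0, 0, 0], [0, 0, 0, 0, 0], [0, 0, 0, 0, 0], [0, 0, 0, 0, 0], [0, 0, 0, 0, 0], [0, 0, 0, 0, 0], [0, 0, 0, 0, 0]]

```text
time_s: 11.67
tcp_pos: [0.4832, 0.2903, 0.2304]
eef_rot: [-180.0, -0.0, 167.4]
contact_force: [0.4, -0.1, -0.3]
gripper_width: 0.0875
gripper_force: 0.0
```

play_rows:
  rows:
    - [[0, 0, 0, 0, 0], [0, 0, 0, 0, 0], [0, 0, 0, 0, 0], [0, 0, 0, 0, 0], [0, 0, 0, 0, 0], [0, 0, 0, 0, 0], [0, 0, 0, 0, 0], [0, 0, 0, 0, 0]]

```text
time_s: 12.33
tcp_pos: [0.4833, 0.2903, 0.2304]
eef_rot: [180.0, 0.0, 167.4]
contact_force: [-0.3, -0.4, -0.5]
gripper_width: 0.0873
gripper_force: 0.0
```

play_rows:
  rows:
    - [[0, 0, 0, 0, 0], [0, 0, 0, 0, 0], [0, 0, 0, 0, 0], [0, 0, 0, 0, 0], [0, 0, 0, 0, 0], [0, 0, 0, 0, 0], [0, 0, 0, 0, 0], [0, 0, 0, 0, 0]]

```text
time_s: 13.0
tcp_pos: [0.4833, 0.2903, 0.2304]
eef_rot: [180.0, 0.0, 167.4]
contact_force: [-0.6, -0.4, -0.0]
gripper_width: 0.0878
gripper_force: 0.0
```

play_rows:
  rows:
    - [[0, 0, 0, 0, 0], [0, 0, 0, 0, 0], [0, 0, 0, 0, 0], [0, 0, 0, 0, 0], [0, 0, 0, 0, 0], [0, 0, 0, 0, 0], [0, 0, 0, 0, 0], [0, 0, 0, 0, 0]]

```text
time_s: 13.67
tcp_pos: [0.4833, 0.2903, 0.2304]
eef_rot: [-180.0, 0.0, 167.4]
contact_force: [1.0, 0.4, -0.3]
gripper_width: 0.0877
gripper_force: 0.0
```

play_rows:
  rows:
    - [[0, 0, 0, 0, 0], [0, 0, 0, 0, 0], [0, 0, 0, 0, 0], [0, 0, 0, 0, 0], [0, 0, 0, 0, 0], [0, 0, 0, 0, 0], [0, 0, 0, 0, 0], [0, 0, 0, 0, 0]]

```text
time_s: 14.33
tcp_pos: [0.4832, 0.2903, 0.2304]
eef_rot: [-180.0, -0.0, 167.4]
contact_force: [0.6, -0.6, -0.1]
gripper_width: 0.0876
gripper_force: 0.0
```

play_rows:
  rows:
    - [[0, 0, 0, 0, 0], [0, 0, 0, 0, 0], [0, 0, 0, 0, 0], [0, 0, 0, 0, 0], [0, 0, 0, 0, 0], [0, 0, 0, 0, 0], [0, 0, 0, 0, 0], [0, 0, 0, 0, 0]]

```text
time_s: 15.0
tcp_pos: [0.4832, 0.2903, 0.2304]
eef_rot: [-180.0, -0.0, 167.4]
contact_force: [-0.6, 0.5, 0.2]
gripper_width: 0.0879
gripper_force: 0.0
```

play_rows:
  rows:
    - [[0, 0, 0, 0, 0], [0, 0, 0, 0, 0], [0, 0, 0, 0, 0], [0, 0, 0, 0, 0], [0, 0, 0, 0, 0], [0, 0, 0, 0, 0], [0, 0, 0, 0, 0], [0, 0, 0, 0, 0]]

```text
time_s: 15.67
tcp_pos: [0.4833, 0.2903, 0.2304]
eef_rot: [180.0, -0.0, 167.4]
contact_force: [-0.1, -0.7, 0.2]
gripper_width: 0.0876
gripper_force: 0.0
```

play_rows:
  rows:
    - [[0, 0, 0, 0, 0], [0, 0, 0, 0, 0], [0, 0, 0, 0, 0], [0, 0, 0, 0, 0], [0, 0, 0, 0, 0], [0, 0, 0, 0, 0], [0, 0, 0, 0, 0], [0, 0, 0, 0, 0]]

```text
time_s: 16.33
tcp_pos: [0.4832, 0.2903, 0.2304]
eef_rot: [180.0, 0.0, 167.4]
contact_force: [-0.2, -0.5, 0.8]
gripper_width: 0.0875
gripper_force: 0.0
```

play_rows:
  rows:
    - [[0, 0, 0, 0, 0], [0, 0, 0, 0, 0], [0, 0, 0, 0, 0], [0, 0, 0, 0, 0], [0, 0, 0, 0, 0], [0, 0, 0, 0, 0], [0, 0, 0, 0, 0], [0, 0, 0, 0, 0]]

```text
time_s: 17.0
tcp_pos: [0.4833, 0.2903, 0.2303]
eef_rot: [-180.0, 0.0, 167.4]
contact_force: [-0.0, -0.5, -0.7]
gripper_width: 0.0873
gripper_force: 0.0
```

play_rows:
  rows:
    - [[0, 0, 0, 0, 0], [0, 0, 0, 0, 0], [0, 0, 0, 0, 0], [0, 0, 0, 0, 0], [0, 0, 0, 0, 0], [0, 0, 0, 0, 0], [0, 0, 0, 0, 0], [0, 0, 0, 0, 0]]

```text
time_s: 17.67
tcp_pos: [0.4832, 0.2903, 0.2304]
eef_rot: [180.0, 0.0, 167.4]
contact_force: [0.3, -0.0, 0.2]
gripper_width: 0.0878
gripper_force: 0.0
```

play_rows:
  rows:
    - [[0, 0, 0, 0, 0], [0, 0, 0, 0, 0], [0, 0, 0, 0, 0], [0, 0, 0, 0, 0], [0, 0, 0, 0, 0], [0, 0, 0, 0, 0], [0, 0, 0, 0, 0], [0, 0, 0, 0, 0]]

```text
time_s: 18.33
tcp_pos: [0.4832, 0.2903, 0.2304]
eef_rot: [180.0, 0.0, 167.4]
contact_force: [0.1, -0.6, 0.0]
gripper_width: 0.0877
gripper_force: 0.0
```

play_rows:
  rows:
    - [[0, 0, 0, 0, 0], [0, 0, 0, 0, 0], [0, 0, 0, 0, 0], [0, 0, 0, 0, 0], [0, 0, 0, 0, 0], [0, 0, 0, 0, 0], [0, 0, 0, 0, 0], [0, 0, 0, 0, 0]]

```text
time_s: 19.0
tcp_pos: [0.4832, 0.2903, 0.2303]
eef_rot: [-180.0, -0.0, 167.4]
contact_force: [0.2, 0.6, -1.1]
gripper_width: 0.0875
gripper_force: 0.0
```

play_rows:
  rows:
    - [[0, 0, 0, 0, 0], [0, 0, 0, 0, 0], [0, 0, 0, 0, 0], [0, 0, 0, 0, 0], [0, 0, 0, 0, 0], [0, 0, 0, 0, 0], [0, 0, 0, 0, 0], [0, 0, 0, 0, 0]]

```text
time_s: 19.67
tcp_pos: [0.4832, 0.2903, 0.2304]
eef_rot: [-180.0, -0.0, 167.4]
contact_force: [0.2, 0.9, 0.3]
gripper_width: 0.0875
gripper_force: 0.0
```

play_rows:
  rows:
    - [[0, 0, 0, 0, 0], [0, 0, 0, 0, 0], [0, 0, 0, 0, 0], [0, 0, 0, 0, 0], [0, 0, 0, 0, 0], [0, 0, 0, 0, 0], [0, 0, 0, 0, 0], [0, 0, 0, 0, 0]]

```text
time_s: 20.33
tcp_pos: [0.4832, 0.2903, 0.2304]
eef_rot: [-180.0, -0.0, 167.4]
contact_force: [0.2, -0.6, 0.5]
gripper_width: 0.0875
gripper_force: 0.0
```

play_rows:
  rows:
    - [[0, 0, 0, 0, 0], [0, 0, 0, 0, 0], [0, 0, 0, 0, 0], [0, 0, 0, 0, 0], [0, 0, 0, 0, 0], [0, 0, 0, 0, 0], [0, 0, 0, 0, 0], [0, 0, 0, 0, 0]]

```text
time_s: 21.0
tcp_pos: [0.4832, 0.2903, 0.2303]
eef_rot: [-180.0, -0.0, 167.4]
contact_force: [0.1, 0.5, -0.4]
gripper_width: 0.0877
gripper_force: 0.0
```

Run:
```python
from h import *
A={n:np.mean([r.capture(n)[:,:,::-1].astype(float) for _ in range(6)],0) for n in("top","scene")}
st=r.get_state();print(st['time_s'],st['tcp_pos'],st['eef_rot'])
t=np.clip(A["top"],0,255).astype(np.uint8);s=np.clip(A["scene"],0,255).astype(np.uint8)
a=cv2.resize(t[208:238,317:347],None,fx=13,fy=13,interpolation=2);b=cv2.resize(s[245:275,295:325],None,fx=13,fy=13,interpolation=2)
cv2.imwrite("pics/c5.png",np.hstack([a,b]))
o=np.load("pics/avg.npz")["top"]
for y in(222,223,224):print(o[y,325:341].mean(1).round().astype(int).tolist(),A["top"][y,325:341].mean(1).round().astype(int).tolist())
```

```text
21.6 [0.48325935 0.29032666 0.23038401] [1.79999081e+02 1.88015317e-03 1.67411096e+02]
[222, 220, 214, 204, 201, 201, 199, 192, 173, 150, 138, 134, 135, 141, 145, 140] [221, 214, 199, 185, 183, 185, 188, 188, 188, 184, 173, 147, 115, 107, 121, 131]
[223, 220, 212, 202, 199, 200, 199, 189, 169, 149, 141, 141, 151, 171, 188, 188] [222, 213, 196, 183, 181, 185, 188, 189, 189, 186, 173, 144, 115, 122, 154, 177]
[223, 217, 205, 190, 187, 189, 188, 178, 159, 144, 140, 144, 162, 191, 211, 215] [221, 211, 190, 173, 171, 175, 179, 183, 184, 182, 167, 135, 114, 139, 184, 207]
```

View pics/c5.png

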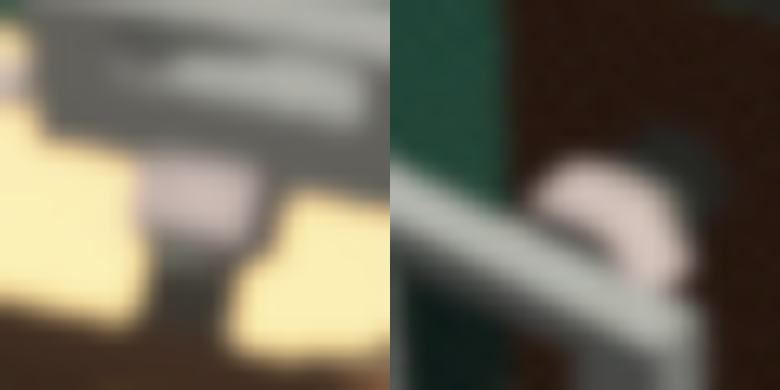

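The ridge has moved to about x 252 in the crop, and the shift agrees with 0.04 rad/s. The angle is about 45° now (t = 21.6), upright at about t ≈ 28. Going over and down into the gap.

play_rows:
  rows:
    - [[0, -0.02, -0.03, 0, 0], [0, -0.06, -0.09, 0, 0], [0, -0.1, -0.16, 0, 0], [0, -0.145, -0.23, 0, 0], [0, -0.19, -0.3, 0, 0], [0, -0.23, -0.37, 0, 0], [0, -0.275, -0.44, 0, 0], [0, -0.315, -0.5, 0, 0]]
  squeeze: 60

```text
time_s: 22.27
tcp_pos: [0.5828, 0.0096, 0.2306]
eef_rot: [180.0, 0.0, 167.4]
contact_force: [0.5, 1.5, 0.6]
gripper_width: 0.0875
gripper_force: 0.0
```

play_rows:
  rows:
    - [[0, -0.025, -0.04, 0, 0], [0, -0.034, -0.054, 0, 0], [0, -0.037, -0.058, 0, 0], [0, -0.037, -0.058, 0, 0], [0, -0.037, -0.058, 0, 0], [0, -0.037, -0.058, 0, 0], [0, -0.037, -0.058, 0, 0], [0, -0.037, -0.058, 0, 0]]

```text
time_s: 22.93
tcp_pos: [0.5941, -0.0193, 0.2305]
eef_rot: [180.0, 0.0, 167.5]
contact_force: [-0.7, -0.6, -1.1]
gripper_width: 0.0875
gripper_force: 0.0
```

Run:
```python
from h import *
st=r.get_state();print(st['time_s'],st['tcp_pos'],st['eef_rot'],st['joints'])
a=np.radians(-12.65);d=np.array([.5938,-.0205])-st['tcp_pos'][:2];print('fix dx,dy',d@[np.cos(a),np.sin(a)],d@[-np.sin(a),np.cos(a)])
```

```text
22.9333 [ 0.59407753 -0.01931518  0.23054436] [1.79987874e+02 1.29449661e-02 1.67496425e+02] [ 1.69603865e+01  1.35877795e+01 -1.11175737e+01 -4.61273624e-03
 -6.52774119e+01 -1.19462032e+02]
fix dx,dy -1.1319849253592395e-05 -0.0012168338588194343
```

Within about 1 mm. Descending, then pre-closing to about 44 mm.

play_rows:
  rows:
    - [[0, 0, -0.002, 0.02, 0], [0, 0, -0.002, 0.06, 0], [0, 0, -0.002, 0.1, 0], [0, 0, -0.002, 0.14, 0], [0, 0, -0.002, 0.18, 0], [0, 0, -0.002, 0.215, 0], [0, 0, -0.002, 0.234, 0], [0, 0, -0.002, 0.237, 0]]

```text
time_s: 23.6
tcp_pos: [0.5925, -0.0214, 0.1093]
eef_rot: [-179.9, -0.2, 167.4]
contact_force: [-0.4, -1.3, -0.5]
gripper_width: 0.0877
gripper_force: 0.0
```

play_rows:
  rows:
    - [[0.1, 0, 0, 0, 0], [0.2, 0, 0, 0, 0], [0.3, 0, 0, 0, 0], [0.4, 0, 0, 0, 0], [0.5, 0, 0, 0, 0], [0.5, 0, 0, 0, 0], [0.5, 0, 0, 0, 0], [0.5, 0, 0, 0, 0]]

```text
time_s: 24.27
tcp_pos: [0.594, -0.0213, 0.112]
eef_rot: [180.0, 0.0, 167.4]
contact_force: [1.1, -0.5, -0.2]
gripper_width: 0.0448
gripper_force: 0.0
```

play_rows:
  rows:
    - [[0.5, 0, 0, 0, 0], [0.5, 0, 0, 0, 0], [0.5, 0, 0, 0, 0], [0.5, 0, 0, 0, 0], [0.5, 0, 0, 0, 0], [0.5, 0, 0, 0, 0], [0.5, 0, 0, 0, 0], [0.5, 0, 0, 0, 0]]

```text
time_s: 24.93
tcp_pos: [0.594, -0.0213, 0.1118]
eef_rot: [-180.0, -0.0, 167.4]
contact_force: [0.5, -0.2, 0.3]
gripper_width: 0.0435
gripper_force: 0.0
```

play_rows:
  rows:
    - [[0.5, 0, 0, 0, 0], [0.5, 0, 0, 0, 0], [0.5, 0, 0, 0, 0], [0.5, 0, 0, 0, 0], [0.5, 0, 0, 0, 0], [0.5, 0, 0, 0, 0], [0.5, 0, 0, 0, 0], [0.5, 0, 0, 0, 0]]

```text
time_s: 25.6
tcp_pos: [0.594, -0.0213, 0.1119]
eef_rot: [180.0, -0.0, 167.4]
contact_force: [0.1, 0.5, -0.7]
gripper_width: 0.0436
gripper_force: 0.0
```

play_rows:
  rows:
    - [[0.5, 0, 0, 0, 0], [0.5, 0, 0, 0, 0], [0.5, 0, 0, 0, 0], [0.5, 0, 0, 0, 0], [0.5, 0, 0, 0, 0], [0.5, 0, 0, 0, 0], [0.5, 0, 0, 0, 0], [0.5, 0, 0, 0, 0]]

```text
time_s: 26.27
tcp_pos: [0.594, -0.0213, 0.1119]
eef_rot: [180.0, 0.0, 167.4]
contact_force: [0.0, 0.1, 0.1]
gripper_width: 0.0436
gripper_force: 0.0
```

play_rows:
  rows:
    - [[0.5, 0, 0, 0, 0], [0.5, 0, 0, 0, 0], [0.5, 0, 0, 0, 0], [0.5, 0, 0, 0, 0], [0.5, 0, 0, 0, 0], [0.5, 0, 0, 0, 0], [0.5, 0, 0, 0, 0], [0.5, 0, 0, 0, 0]]

```text
time_s: 26.93
tcp_pos: [0.594, -0.0213, 0.1118]
eef_rot: [-180.0, -0.0, 167.4]
contact_force: [-0.1, -0.5, -0.7]
gripper_width: 0.0444
gripper_force: 0.0
```

play_rows:
  rows:
    - [[0.55, 0, 0, 0, 0], [0.6, 0, 0, 0, 0], [0.65, 0, 0, 0, 0], [0.7, 0, 0, 0, 0], [0.75, 0, 0, 0, 0], [0.8, 0, 0, 0, 0], [0.9, 0, 0, 0, 0], [0.9, 0, 0, 0, 0]]
  squeeze: 45

```text
time_s: 27.6
tcp_pos: [0.594, -0.0212, 0.1119]
eef_rot: [180.0, 0.0, 167.4]
contact_force: [-0.2, 1.3, 0.3]
gripper_width: 0.024
gripper_force: 45.0
```

play_rows:
  rows:
    - [[0.9, 0, 0, 0, 0], [0.9, 0, 0, 0, 0], [0.9, 0, 0, 0, 0], [0.9, 0, 0, 0, 0], [0.9, 0, 0, 0, 0], [0.9, 0, 0, 0, 0], [0.9, 0, 0, 0, 0], [0.9, 0, 0, 0, 0]]

```text
time_s: 28.27
tcp_pos: [0.594, -0.0212, 0.1119]
eef_rot: [180.0, 0.0, 167.4]
contact_force: [-0.1, 2.0, 1.3]
gripper_width: 0.0242
gripper_force: 45.0
```

Gripped at 24.0 mm, exactly across flats, at 45 N. Holding for well over 3 s.

play_rows:
  rows:
    - [[0.9, 0, 0, 0, 0], [0.9, 0, 0, 0, 0], [0.9, 0, 0, 0, 0], [0.9, 0, 0, 0, 0], [0.9, 0, 0, 0, 0], [0.9, 0, 0, 0, 0], [0.9, 0, 0, 0, 0], [0.9, 0, 0, 0, 0]]

```text
time_s: 28.93
tcp_pos: [0.594, -0.0212, 0.1119]
eef_rot: [180.0, 0.0, 167.4]
contact_force: [0.4, 3.2, 0.6]
gripper_width: 0.0243
gripper_force: 45.0
```

play_rows:
  rows:
    - [[0.9, 0, 0, 0, 0], [0.9, 0, 0, 0, 0], [0.9, 0, 0, 0, 0], [0.9, 0, 0, 0, 0], [0.9, 0, 0, 0, 0], [0.9, 0, 0, 0, 0], [0.9, 0, 0, 0, 0], [0.9, 0, 0, 0, 0]]

```text
time_s: 29.6
tcp_pos: [0.594, -0.0213, 0.1119]
eef_rot: [180.0, 0.0, 167.4]
contact_force: [-0.3, 3.3, 0.2]
gripper_width: 0.024
gripper_force: 45.0
```

play_rows:
  rows:
    - [[0.9, 0, 0, 0, 0], [0.9, 0, 0, 0, 0], [0.9, 0, 0, 0, 0], [0.9, 0, 0, 0, 0], [0.9, 0, 0, 0, 0], [0.9, 0, 0, 0, 0], [0.9, 0, 0, 0, 0], [0.9, 0, 0, 0, 0]]

```text
time_s: 30.27
tcp_pos: [0.594, -0.0213, 0.1119]
eef_rot: [180.0, 0.0, 167.4]
contact_force: [-0.9, 3.7, 0.1]
gripper_width: 0.0241
gripper_force: 45.0
```

play_rows:
  rows:
    - [[0.9, 0, 0, 0, 0], [0.9, 0, 0, 0, 0], [0.9, 0, 0, 0, 0], [0.9, 0, 0, 0, 0], [0.9, 0, 0, 0, 0], [0.9, 0, 0, 0, 0], [0.9, 0, 0, 0, 0], [0.9, 0, 0, 0, 0]]

```text
time_s: 30.93
tcp_pos: [0.594, -0.0213, 0.1119]
eef_rot: [180.0, 0.0, 167.4]
contact_force: [-0.2, 4.9, -0.4]
gripper_width: 0.0247
gripper_force: 45.0
```

play_rows:
  rows:
    - [[0.9, 0, 0, 0, 0], [0.9, 0, 0, 0, 0], [0.9, 0, 0, 0, 0], [0.9, 0, 0, 0, 0], [0.9, 0, 0, 0, 0], [0.9, 0, 0, 0, 0], [0.9, 0, 0, 0, 0], [0.9, 0, 0, 0, 0]]

```text
time_s: 31.6
tcp_pos: [0.594, -0.0213, 0.1119]
eef_rot: [180.0, 0.0, 167.4]
contact_force: [0.1, 5.1, -0.2]
gripper_width: 0.0245
gripper_force: 45.0
```

play_rows:
  rows:
    - [[0.9, 0, 0, 0, 0], [0.9, 0, 0, 0, 0], [0.9, 0, 0, 0, 0], [0.9, 0, 0, 0, 0], [0.9, 0, 0, 0, 0], [0.9, 0, 0, 0, 0], [0.9, 0, 0, 0, 0], [0.9, 0, 0, 0, 0]]

```text
time_s: 32.27
tcp_pos: [0.594, -0.0213, 0.1119]
eef_rot: [180.0, 0.0, 167.4]
contact_force: [-0.7, 5.2, 0.4]
gripper_width: 0.0241
gripper_force: 45.0
```

Run:
```python
from h import *
cv2.imwrite("pics/end.png",r.capture("scene")[:,:,::-1]);s=r.get_state();print(s['gripper_width'],s['gripper_force'],s['contact_force'],s['moment'])
```

```text
0.024193672471734557 44.99981040135026 [-0.24870262  5.11396709  0.71140654] [ 1.84898596 -0.02674127  0.03550883]
```

View pics/end.png

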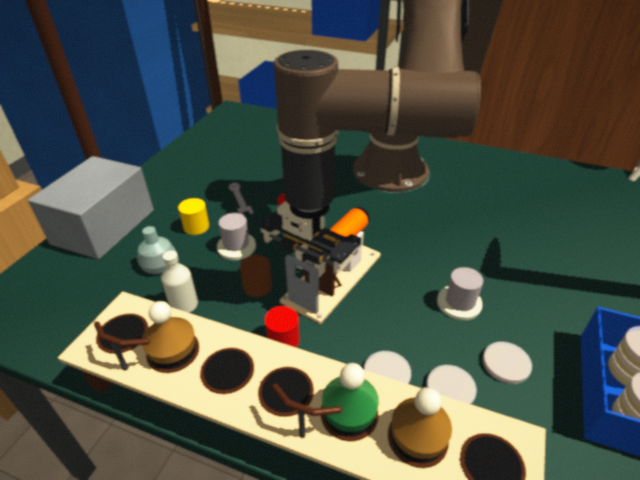

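The picture shows the cup on the free peg (464,290), everything else in place, and the gripper in the gap. The side force has only just levelled off, so I'll hold a few seconds longer to be sure the head is steady.

play_rows:
  rows:
    - [[0.9, 0, 0, 0, 0], [0.9, 0, 0, 0, 0], [0.9, 0, 0, 0, 0], [0.9, 0, 0, 0, 0], [0.9, 0, 0, 0, 0], [0.9, 0, 0, 0, 0], [0.9, 0, 0, 0, 0], [0.9, 0, 0, 0, 0]]
  squeeze: 55

```text
time_s: 32.98
tcp_pos: [0.594, -0.0212, 0.1119]
eef_rot: [180.0, 0.0, 167.4]
contact_force: [-0.0, 4.2, 0.4]
gripper_width: 0.0238
gripper_force: 55.0
```

play_rows:
  rows:
    - [[0.9, 0, 0, 0, 0], [0.9, 0, 0, 0, 0], [0.9, 0, 0, 0, 0], [0.9, 0, 0, 0, 0], [0.9, 0, 0, 0, 0], [0.9, 0, 0, 0, 0], [0.9, 0, 0, 0, 0], [0.9, 0, 0, 0, 0]]

```text
time_s: 33.65
tcp_pos: [0.594, -0.0213, 0.1119]
eef_rot: [180.0, 0.0, 167.4]
contact_force: [-0.1, 5.7, 0.0]
gripper_width: 0.0239
gripper_force: 55.0
```

play_rows:
  rows:
    - [[0.9, 0, 0, 0, 0], [0.9, 0, 0, 0, 0], [0.9, 0, 0, 0, 0], [0.9, 0, 0, 0, 0], [0.9, 0, 0, 0, 0], [0.9, 0, 0, 0, 0], [0.9, 0, 0, 0, 0], [0.9, 0, 0, 0, 0]]

```text
time_s: 34.32
tcp_pos: [0.594, -0.0213, 0.1119]
eef_rot: [180.0, 0.0, 167.4]
contact_force: [0.4, 5.1, -0.2]
gripper_width: 0.0237
gripper_force: 55.0
```

play_rows:
  rows:
    - [[0.9, 0, 0, 0, 0], [0.9, 0, 0, 0, 0], [0.9, 0, 0, 0, 0], [0.9, 0, 0, 0, 0], [0.9, 0, 0, 0, 0], [0.9, 0, 0, 0, 0], [0.9, 0, 0, 0, 0], [0.9, 0, 0, 0, 0]]

```text
time_s: 34.98
tcp_pos: [0.594, -0.0213, 0.1119]
eef_rot: [180.0, 0.0, 167.4]
contact_force: [-0.3, 5.3, -0.1]
gripper_width: 0.0238
gripper_force: 55.0
```

play_rows:
  rows:
    - [[0.9, 0, 0, 0, 0], [0.9, 0, 0, 0, 0], [0.9, 0, 0, 0, 0], [0.9, 0, 0, 0, 0], [0.9, 0, 0, 0, 0], [0.9, 0, 0, 0, 0], [0.9, 0, 0, 0, 0], [0.9, 0, 0, 0, 0]]

```text
time_s: 35.65
tcp_pos: [0.594, -0.0213, 0.1119]
eef_rot: [180.0, 0.0, 167.4]
contact_force: [-1.0, 5.0, -0.2]
gripper_width: 0.0239
gripper_force: 55.0
```

play_rows:
  rows:
    - [[0.9, 0, 0, 0, 0], [0.9, 0, 0, 0, 0], [0.9, 0, 0, 0, 0], [0.9, 0, 0, 0, 0], [0.9, 0, 0, 0, 0], [0.9, 0, 0, 0, 0], [0.9, 0, 0, 0, 0], [0.9, 0, 0, 0, 0]]

```text
time_s: 36.32
tcp_pos: [0.594, -0.0213, 0.1119]
eef_rot: [180.0, 0.0, 167.4]
contact_force: [0.2, 4.6, -0.3]
gripper_width: 0.0245
gripper_force: 55.0
```

Steady.

```bash
python3 -c "
from plant import r
print(r.close_job())"
```

```text
the job is handed in; nothing more can be done
None
```

The steel cup is hung mouth down and fully home on the free peg, and the job was handed in at 36.3 s with the bolt head still gripped across its flats at 55 N, held for over 8 s; the verdict was not shown.

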